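Set the sample jars to temper, largest first

TASK

The three round capped amber sample jars must temper before they go into the particle analyser: pick each one out and stand it upright, fully down on the floor of the aluminium cup made for its size (large in large, medium in medium, small in small), starting with the large jar, then the medium, then the small one. Set each jar down gently and let go of it before you fetch the next; never drop one. Leave the two square bottles, the open beaker and the flat cuvette case standing where they are.

Things in the scene. Friction and masses are not known exactly. Their poses are not given: they have to be found in the camera images.
- jar_large: the large round sample jar: a loose upright cylinder of amber glass with a straight white screw cap nearly as wide as the body (1 mm narrower), 60 mm diameter, 80 mm tall in all (cap: the top 16 mm), about 260 g. Origin: centre of its underside, z up; it stands on the bench at z = 0 at the start.
- jar_medium: the medium round sample jar: a loose upright cylinder of amber glass with a straight white screw cap nearly as wide as the body (1 mm narrower), 44 mm diameter, 72 mm tall in all (cap: the top 16 mm), about 150 g. Origin: centre of its underside, z up; it stands on the bench at z = 0 at the start.
- jar_small: the small round sample jar: a loose upright cylinder of amber glass with a straight white screw cap nearly as wide as the body (1 mm narrower), 28 mm diameter, 64 mm tall in all (cap: the top 16 mm), about 50 g. Origin: centre of its underside, z up; it stands on the bench at z = 0 at the start.
- cup_large: the large tempering cup, fixed to the bench: a shallow round open aluminium cup, bore 76 mm (jar_large fits with 8 mm to spare all round), outside 88 mm, 14 mm tall, inner floor 4 mm above the bench. Origin: centre of its underside, z up.
- cup_medium: the medium tempering cup, fixed to the bench: a shallow round open aluminium cup, bore 60 mm (jar_medium fits with 8 mm to spare all round), outside 72 mm, 14 mm tall, inner floor 4 mm above the bench. Origin: centre of its underside, z up.
- cup_small: the small tempering cup, fixed to the bench: a shallow round open aluminium cup, bore 44 mm (jar_small fits with 8 mm to spare all round), outside 56 mm, 14 mm tall, inner floor 4 mm above the bench. Origin: centre of its underside, z up.
- bottle_large: the larger square reagent bottle, to be left alone: loose, amber glass, 46 x 46 mm body, narrow round white cap (33 mm), 78 mm tall, 200 g. Origin: centre of its underside; x and y along its sides.
- bottle_small: the smaller square reagent bottle, to be left alone: loose, amber glass, 36 x 36 mm body, narrow round white cap (26 mm), 66 mm tall, 110 g. Origin: centre of its underside; x and y along its sides.
- beaker: an open empty round glass beaker without cap, to be left alone: loose, 58 mm diameter at the rim, slightly narrower at the foot, 62 mm tall, 90 g. Origin: centre of its underside.
- cuvette_case: a flat closed plastic cuvette case, white with a grey lid, to be left alone: loose, 80 (x) x 50 (y) x 24 mm, 120 g. Origin: centre of its underside.

How it is judged:
By the outcome, as a careful person would: the job done as asked, in the order asked, and still so for the second after the job is handed in, with the robot touching nothing.
It also fails if it takes over 88 s, if anything falls off the work surface, if the arm or the gripper's body presses on something with over 40 N, if the wrist force passes 120 N, or if a joint passes its speed limit or range.

ROBOT

A 7-joint arm with a two-finger parallel gripper is mounted at the origin on the work surface. World frame = base frame: x ahead of the robot, y to its left, z up, the work surface at z = 0. Lengths are in m, angles in rad, forces in N, time in s.
With the tool pointing down it reaches from about 0.425 to 0.925 m from the base axis. Payload 6.8 kg.
Tool frame: the origin (TCP) lies at the very end of the fingers, on their centre line; the grasp point (between the pads) lies bot.tcp_to_grasp behind it (bot.tcp_to_grasp is the distance from the TCP to the grasp point, in m); z points along the fingers, y is the line along which they close (so a half turn about z gives the same grasp; the last joint's range is limited). The gripper opens to 85 mm and grips with 20 to 120 N. Pads are 22 mm wide; open, the fingers measure 114 mm over their backs; the gripper's body (76 mm by 85 mm) begins 54 mm behind the grasp point. The pads swing forward as they close: fully open they stand 13 mm farther back than shut.
Start: joints at [1.144, 0.477, 0.022, 1.555, -0.011, 1.109, -0.083], TCP at [0.212, -0.641, 0.208] pointing down, gripper open.
Joint ranges: [-2.96, 2.96], [-0.34, 2.1], [-1.41, 1.46], [0.24, 2.44], [-1.37, 4.51], [0.17, 1.92], [-2.96, 2.96]. Speed limits (rad/s): [2.39, 2.39, 3.14, 3.14, 3.14, 3.14, 3.14].

INTERFACE

Orientations are given as a unit quaternion [w, x, y, z].
In Python, from station import bot gives the robot as it stands.
- The arm moves only by the tool servo_tool, never from a script. Its argument "motion" is a list that holds one entry, the list of rows, each a list of 7 numbers: the shift along the tool's x, y, z in m, then the turn, a rotation vector about the tool's x, y, z in units of 5 degrees (1.0 is 5 degrees), then the opening, from 0 (shut) to 1 (fully open). A call has 1 to 20 rows; each row is the pose to reach, as a shift and turn from the pose commanded when the call began, along the tool's axes at that moment; what a row does not reach only later rows make up. A row lasts 1/12 s, in which the tool goes at most 41.7 mm and 7.16 degrees, less where a joint would pass 70% of its speed; a pose out of reach is approached as far as the arm can. A call with a gripper value outside its range is refused whole. The fingers move at their own pace and stop on an object; "grip_force" is the grip in N (left out, the last holds). Time passes only in rows, so rows that repeat a pose let the fingers close. It gives the time, the measured TCP pose, the force, the opening and the grip force at its end, in the units of the state.
- bot.get_obs(): the state, without advancing time (a new reading comes with each control period).
- bot.read_camera(name): name is "scene" or "top" or "wrist"; returns a dict with "img" (400x640x3 uint8, red, green, blue), "K" (3x3 intrinsics, pixels), "pose" (4x4, takes a point from camera to world coordinates). Camera axes: x right, y down, z forward; pixel columns grow to the right and rows downward; lengths in m; the calibration is good to about 2 mm. A picture is of the moment at which its call begins. There is no depth.
- bot.hand_in(): hands the job in; it is judged then, once.
The state is a dict: "t": time; "q": joint angles; "joint_vel": joint speeds; "joint_torque": joint torques, N m; "eef_pos": TCP position; "tool_rot": TCP orientation; "contact_force": force on the tool from outside, world axes, zero at the start; "torque": the same for the moment, N m; "gripper_width": opening from 0.0 (shut) to 1.0 (fully open); "grasp_force": force on a finger pad.
Only numpy, scipy, OpenCV 4.12 (cv2) and the standard library are available. Lean on these libraries where they do the work, as an engineer would, in place of code of your own. Each camera call takes 0.05 s, during which the arm holds its last target. There are 200 camera calls.

## Working session

There is one attempt and no reset: what is moved stays moved. The work goes in short steps, Python scripts to look and compute and a tool call to move; the robot and the scene stay as the last step left them, time stands still between calls to the robot, and variables do not carry over. Pictures are saved under pics/ and viewed, at most 14 in all, crops included, and the job is handed in when it is done.

Besides the shell and the picture viewer there is one more tool, called after "Call:" as a command line: name --argument value ..., lists and objects as JSON in quotes. servo_tool: Moves the arm, as the interface text tells. Its arguments: {"type":"object","properties":{"motion":{"type":"array"},"grip_force":{"type":"number"}},"required":["motion"]}

```bash
mkdir -p pics; ls
python3 - <<'E'
from station import bot
import cv2
o=bot.get_obs();print({k:(o[k]) for k in('t','eef_pos','tool_rot','gripper_width','contact_force')},bot.tcp_to_grasp)
for n in("top","scene"):
    c=bot.read_camera(n);cv2.imwrite(f'pics/{n}0.png',c['img'][:,:,::-1]);print(n,c['K'].tolist(),c['pose'].round(3).tolist())
E
```

```text
pics
{'t': 0.0, 'eef_pos': array([ 0.21131118, -0.64037882,  0.20713287]), 'tool_rot': array([-8.98094040e-04,  9.87327712e-01,  1.58691956e-01, -2.14927027e-04]), 'gripper_width': 0.9988179737504963, 'contact_force': array([-0.18885886,  0.33875663, -0.13386906])} 0.0187
top [[414.55485366208956, 0.0, 318.47131495670544], [0.0, 414.55485366208956, 196.07015068673857], [0.0, 0.0, 1.0]] [[0.013, -0.997, 0.079, 0.446], [-1.0, -0.014, -0.011, 0.014], [0.012, -0.079, -0.997, 1.105], [0.0, 0.0, 0.0, 1.0]]
scene [[433.89363286558245, 0.0, 314.20139541885663], [0.0, 433.89363286558245, 206.29896488272792], [0.0, 0.0, 1.0]] [[-0.828, 0.341, -0.445, 1.022], [0.56, 0.482, -0.674, 0.753], [-0.015, -0.807, -0.59, 0.715], [0.0, 0.0, 0.0, 1.0]]
```

View pics/top0.png

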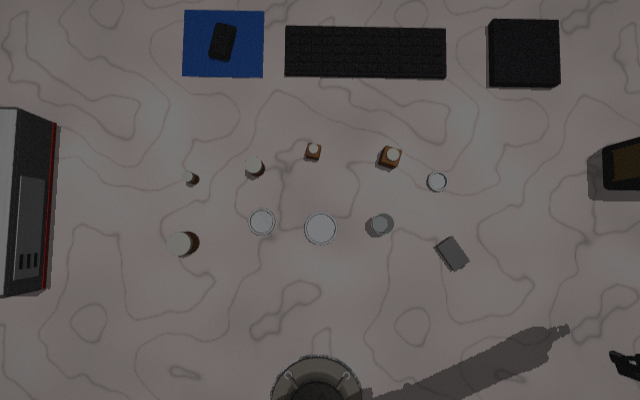

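View pics/scene0.png

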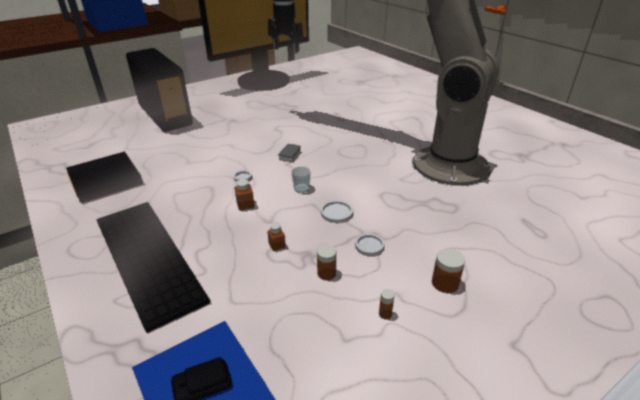

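The top view shows the large jar at (183,243), medium (254,168) and small (191,178). The cups are large (320,228), medium (262,222) and small (437,182). The bottles are at (313,151) and (389,156), the beaker at (380,224) and the case at (452,253). I'll zoom in to pick a mask.

Run:
```python
import cv2,numpy as np
im=cv2.imread('pics/top0.png')
def up(x0,y0,w,h): return cv2.resize(im[y0:y0+h,x0:x0+w],None,fx=5,fy=5,interpolation=cv2.INTER_CUBIC)
a=up(160,140,160,60);b=up(160,205,160,55)
cv2.imwrite('pics/zoom1.png',cv2.convertScaleAbs(np.vstack([a,b]),alpha=1.4))
hsv=cv2.cvtColor(im,cv2.COLOR_BGR2HSV)
for n,(x,y) in dict(L=(183,243),M=(254,166),S=(190,176),cL=(320,228),cM=(262,222),cS=(437,182),bench=(220,200)).items(): print(n,hsv[y,x],im[y,x])
```

```text
L [ 30   9 111] [107 111 111]
M [ 30  13 115] [109 115 115]
S [ 30  11 113] [108 113 113]
cL [113   8 122] [122 119 118]
cM [110   6 120] [120 118 117]
cS [110   6 120] [120 118 117]
bench [ 18  11 119] [114 117 119]
```

View pics/zoom1.png

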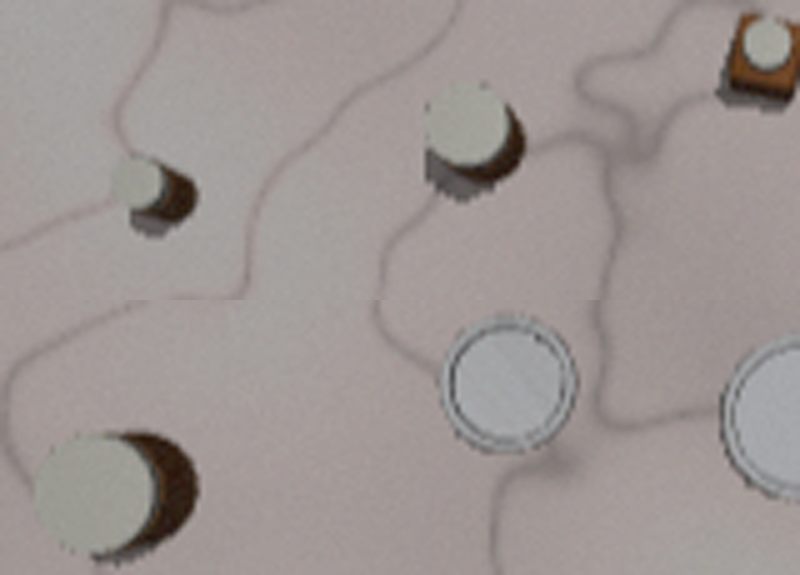

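Cap centres in full-image pixels are large (179.2,243.8), medium (253.4,164.8) and small (187.6,176.4). The medium cup is at about (261.8,221.6). Next I'll measure the cups by mask and cast the rays.

```bash
cat > h.py <<'E'
import cv2,numpy as np
from station import bot
from scipy.spatial.transform import Rotation as R
def ray(c,uv,z):
    d=c['pose'][:3,:3]@np.linalg.solve(c['K'],[uv[0],uv[1],1.]);o=c['pose'][:3,3]
    return (o+d*(z-o[2])/d[2])[:2]
def snap(n,f):
    c=bot.read_camera(n);cv2.imwrite(f'pics/{f}.png',c['img'][:,:,::-1]);return c
def state():
    o=bot.get_obs();w,x,y,z=o['tool_rot'];M=R.from_quat([x,y,z,w]).as_matrix()
    print('t',round(o['t'],2),'p',o['eef_pos'].round(4),'q',o['q'].round(2));print(M.round(3).tolist());return o,M
E
python3 - <<'E'
from h import *
c=snap('top','top1');im=c['img'].astype(int)
m=((cv2.GaussianBlur(c['img'],(3,3),0).astype(int)@[-1,0,1])>0).astype(np.uint8)*255
m=cv2.morphologyEx(m,cv2.MORPH_OPEN,np.ones((3,3)))
for k in cv2.findContours(m,cv2.RETR_EXTERNAL,2)[0]:
    if 80<cv2.contourArea(k)<2500:
        e=cv2.fitEllipse(k);print(np.round(e[0],1),np.round(e[1],1),ray(c,e[0],.009).round(4))
print('caps')
for n,uv,z in(('L',(179.2,243.8),.08),('M',(253.4,164.8),.072),('S',(187.6,176.4),.064)):print(n,ray(c,uv,z).round(4))
s=bot.read_camera('scene')
for n,uv,z in(('L',(450,257),.08),('M',(327,252.5),.072),('S',(387,296),.064),('cL',(337,212),.012),('cM',(370,244.5),.012),('cS',(243.5,176),.012)):print(n,ray(s,uv,z).round(4))
state()
E
```

```text
[379.6 224. ] [14.7 17.1] [ 0.4612 -0.1604]
[320.5 227.9] [30.1 30.8] [ 0.4487 -0.0043]
[261.  221.7] [23.1 25.1] [0.463  0.1525]
[437.2 180.7] [17.6 18.5] [ 0.5784 -0.3143]
[  7.4 144.1] [ 13.5 243.4] [0.6593 0.8297]
[526.8  54.6] [16.3 27. ] [ 0.9301 -0.5639]
caps
L [0.4051 0.3422]
M [0.6042 0.1671]
S [0.5734 0.333 ]
L [0.4099 0.3453]
M [0.6105 0.1767]
S [0.582  0.3411]
cL [0.4565 0.0069]
cM [0.4693 0.1597]
cS [ 0.5806 -0.3044]
t 0.2 p [ 0.2114 -0.6407  0.2075] q [ 1.14  0.48  0.02  1.56 -0.01  1.11 -0.08]
[[0.95, 0.313, -0.0], [0.313, -0.95, 0.001], [-0.0, -0.001, -1.0]]
```

Call:
servo_tool --motion '[[[0.444,-0.422,0,0,0,3.65,1],[0.444,-0.422,0,0,0,3.65,1],[0.444,-0.422,0,0,0,3.65,1],[0.444,-0.422,0,0,0,3.65,1],[0.444,-0.422,0,0,0,3.65,1],[0.444,-0.422,0,0,0,3.65,1],[0.444,-0.422,0,0,0,3.65,1],[0.444,-0.422,0,0,0,3.65,1],[0.444,-0.422,0,0,0,3.65,1],[0.444,-0.422,0,0,0,3.65,1],[0.444,-0.422,0,0,0,3.65,1],[0.444,-0.422,0,0,0,3.65,1],[0.444,-0.422,0,0,0,3.65,1],[0.444,-0.422,0,0,0,3.65,1],[0.444,-0.422,0,0,0,3.65,1]]]' --grip_force 25

```text
t: 1.45
eef_pos: [0.5023, -0.097, 0.2084]
tool_rot: [-0.001, 1.0, 0.002, 0.001]
contact_force: [-0.4, 0.6, -0.0]
gripper_width: 0.997
grasp_force: 0.0
```

Call:
servo_tool --motion '[[[-0.095,-0.442,0,0,0,0,1],[-0.095,-0.442,0,0,0,0,1],[-0.095,-0.442,0,0,0,0,1],[-0.095,-0.442,0,0,0,0,1],[-0.095,-0.442,0,0,0,0,1],[-0.095,-0.442,0,0,0,0,1],[-0.095,-0.442,0,0,0,0,1],[-0.095,-0.442,0,0,0,0,1],[-0.095,-0.442,0,0,0,0,1],[-0.095,-0.442,0,0,0,0,1],[-0.095,-0.442,0,0,0,0,1],[-0.095,-0.442,0,0,0,0,1],[-0.095,-0.442,0,0,0,0,1],[-0.095,-0.442,0,0,0,0,1]]]'

```text
t: 2.62
eef_pos: [0.406, 0.34, 0.2077]
tool_rot: [0.001, 1.0, 0.0, -0.0]
contact_force: [-0.1, -0.8, -0.6]
gripper_width: 1.0
grasp_force: 0.0
```

Run:
```python
from h import *
state();c=snap('wrist','w1');print(c['K'].round(1).tolist(),c['pose'].round(4).tolist())
print(ray(c,(320,200),.08))
```

```text
t 2.62 p [0.406  0.34   0.2077] q [-0.36  0.29 -0.54  1.87  0.17  1.03 -2.54]
[[1.0, 0.0, -0.0], [0.0, -1.0, -0.001], [-0.0, 0.001, -1.0]]
[[340.9, 0.0, 320.7], [0.0, 340.9, 203.7], [0.0, 0.0, 1.0]] [[0.0002, -0.946, -0.3241, 0.4904], [-1.0, 0.0003, -0.0015, 0.3401], [0.0016, 0.3241, -0.946, 0.3732], [0.0, 0.0, 0.0, 1.0]]
[0.39352001 0.34027507]
```

View pics/w1.png

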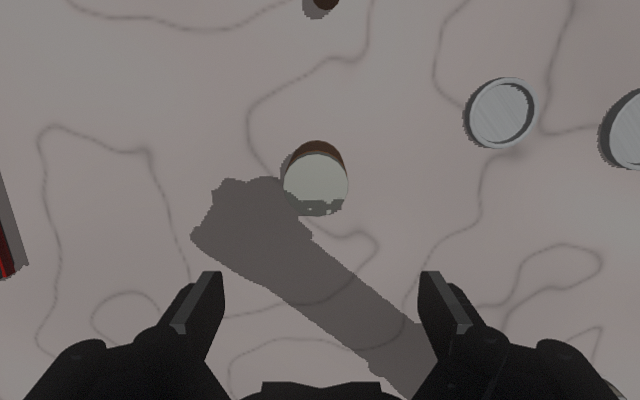

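The wrist view shows the large jar's cap centred near (316,183) and about 63 px wide. The medium cup is near (501,113), and part of the large cup shows at the right edge.

```bash
cat >> h.py <<'E'
def cups(c,z=.009):
    d=cv2.GaussianBlur(c['img'],(3,3),0).astype(int)@[-1,0,1]
    m=cv2.morphologyEx((d>0).astype(np.uint8)*255,cv2.MORPH_OPEN,np.ones((3,3)))
    for k in cv2.findContours(m,cv2.RETR_EXTERNAL,2)[0]:
        if cv2.contourArea(k)>300:
            e=cv2.fitEllipse(k);print('cup?',np.round(e[0],1),np.round(e[1],1),ray(c,e[0],.004).round(4),ray(c,e[0],.014).round(4))
def cap(c,uv,z,r):
    # cap: colour like the one at uv, flood filled
    im=cv2.GaussianBlur(c['img'],(3,3),0)
    u,v=map(int,uv);g=(im.astype(int)@[2,-3,1])  # greenish white < 0, bench > 0
    w=slice(v-r,v+r),slice(u-r,u+r)
    a=im.astype(int);m=((a[...,1]-a[...,0])>=0)&(a[...,1]>70)
    m2=np.zeros(m.shape,np.uint8);m2[w]=m[w]*255
    m2=cv2.morphologyEx(m2,cv2.MORPH_OPEN,np.ones((5,5)))
    k=max(cv2.findContours(m2,cv2.RETR_EXTERNAL,2)[0],key=cv2.contourArea)
    e=cv2.fitEllipse(cv2.convexHull(k));print('cap',np.round(e[0],1),np.round(e[1],1),cv2.boundingRect(k),ray(c,e[0],z).round(4))
E
python3 - <<'E'
from h import *
c=bot.read_camera('wrist');cups(c);print(c['img'][183,316],c['img'][150,400],c['img'][183,260]);print(ray(c,(316.3,183),.08))
cap(c,(316,183),.08,45)
E
```

```text
cup? [498.3 388. ] [32.6 92.2] [0.0898 0.0894] [0.1006 0.0961]
cup? [645.6 128.9] [66.7 86.8] [ 0.448 -0.008] [0.4492 0.0015]
cup? [502.2 112.6] [63.  74.3] [0.4651 0.1481] [0.4658 0.1532]
[135 135 128] [142 135 133] [83 79 76]
[0.40991598 0.34280988]
cap [315.4 181.3] [53.3 64.8] (284, 155, 62, 52) [0.4114 0.3436]
```

Call:
servo_tool --motion '[[[0.004,-0.003,0.04,0,0,0,1],[0.004,-0.003,0.08,0,0,0,1],[0.004,-0.003,0.11,0,0,0,1],[0.004,-0.003,0.13,0,0,0,1],[0.004,-0.003,0.15,0,0,0,1],[0.004,-0.003,0.165,0,0,0,1],[0.004,-0.003,0.18,0,0,0,1],[0.004,-0.003,0.186,0,0,0,1],[0.004,-0.003,0.186,0,0,0,1]]]' --grip_force 40

```text
t: 3.47
eef_pos: [0.4098, 0.3418, 0.0209]
tool_rot: [0.001, 1.0, -0.001, -0.001]
contact_force: [0.2, -0.1, 0.3]
gripper_width: 0.998
grasp_force: 0.0
```

Run:
```python
from h import *
state();c=snap('wrist','w2')
```

```text
t 3.47 p [0.4098 0.3418 0.0209] q [-0.46  0.55 -0.44  2.01  0.37  0.67 -2.71]
[[1.0, -0.002, -0.002], [-0.002, -1.0, -0.002], [-0.002, 0.002, -1.0]]
```

View pics/w2.png

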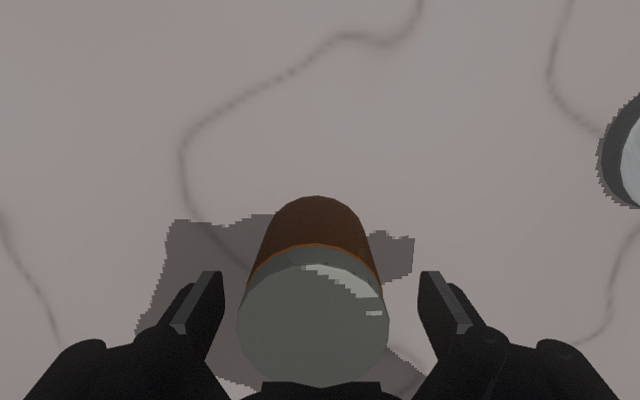

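The large jar sits between the fingers, with its cap centred near (313,325). That is about 8 px left of the finger mid-line at x≈321.

Run:
```python
from h import *
c=bot.read_camera('wrist')
for uv in((313,325),(312.5,263.5),(236.5,327),(389,327)):print(ray(c,uv,.08).round(4))
```

```text
[0.4092 0.3455]
[0.4354 0.3455]
[0.4083 0.3746]
[0.4082 0.3166]
```

Call:
servo_tool --motion '[[[-0.002,-0.003,0,0,0,0,1],[-0.002,-0.003,0,0,0,0,0.85],[-0.002,-0.003,0,0,0,0,0.75],[-0.002,-0.003,0,0,0,0,0.7],[-0.002,-0.003,0,0,0,0,0.6],[-0.002,-0.003,0,0,0,0,0.5],[-0.002,-0.003,0,0,0,0,0.5],[-0.002,-0.003,0,0,0,0,0.5],[-0.002,-0.003,0,0,0,0,0.5]]]' --grip_force 40

```text
t: 4.32
eef_pos: [0.4081, 0.3466, 0.023]
tool_rot: [0.0, 1.0, 0.0, 0.0]
contact_force: [-1.3, -2.3, 8.9]
gripper_width: 0.686
grasp_force: 41.4
```

Call:
servo_tool --motion '[[[0,0,-0.01,0,0,0,0.5],[0,0,-0.03,0,0,0,0.5],[0,0,-0.06,0,0,0,0.5],[0,0,-0.09,0,0,0,0.5],[0.005,0.03,-0.1,0,0,0,0.5],[0.01,0.065,-0.1,0,0,0,0.5],[0.015,0.1,-0.1,0,0,0,0.5],[0.02,0.135,-0.1,0,0,0,0.5],[0.022,0.17,-0.1,0,0,0,0.5],[0.022,0.205,-0.1,0,0,0,0.5],[0.022,0.235,-0.1,0,0,0,0.5],[0.022,0.256,-0.1,0,0,0,0.5],[0.022,0.256,-0.1,0,0,0,0.5],[0.022,0.256,-0.1,0,0,0,0.5]]]'

```text
t: 5.48
eef_pos: [0.4298, 0.0897, 0.1224]
tool_rot: [0.0, 1.0, -0.001, 0.0]
contact_force: [-0.6, 1.0, -2.8]
gripper_width: 0.682
grasp_force: 44.4
```

Run:
```python
from h import *
state();c=snap('wrist','w3');cups(c)
```

```text
t 5.48 p [0.4298 0.0897 0.1224] q [ 0.06  0.24 -0.46  2.16  0.15  0.78 -2.07]
[[1.0, -0.003, 0.0], [-0.003, -1.0, -0.0], [0.0, 0.0, -1.0]]
cup? [234.7 378.6] [21.7 34.6] [0.22   0.1819] [0.2303 0.1786]
cup? [457.  359.4] [20.5 23.5] [ 0.2449 -0.0523] [ 0.2544 -0.0473]
cup? [638.2 155.9] [58.2 86.9] [ 0.4589 -0.1775] [ 0.4608 -0.1681]
cup? [434.  167.2] [ 97.7 107.8] [ 0.4497 -0.0067] [ 0.4519 -0.0034]
cup? [243.4 150.1] [82.9 87.9] [0.4646 0.154 ] [0.4663 0.1517]
```

View pics/w3.png

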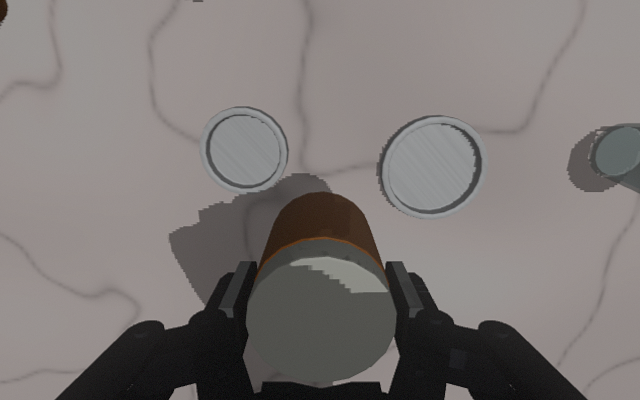

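Both cups show clearly: the large one at (434,167) and the medium at (243,150). The jar hangs upright and centred in the grip.

Call:
servo_tool --motion '[[[0.01,0.035,0,0,0,0,0.5],[0.018,0.07,0,0,0,0,0.5],[0.02,0.0945,0,0,0,0,0.5],[0.02,0.0945,0.025,0,0,0,0.5],[0.02,0.0945,0.05,0,0,0,0.5],[0.02,0.0945,0.07,0,0,0,0.5],[0.02,0.0945,0.08,0,0,0,0.5],[0.02,0.0945,0.086,0,0,0,0.5],[0.02,0.0945,0.09,0,0,0,0.5],[0.02,0.0945,0.092,0,0,0,0.5],[0.02,0.0945,0.092,0,0,0,0.5]]]'

```text
t: 6.45
eef_pos: [0.4505, -0.0032, 0.0305]
tool_rot: [-0.0, 1.0, 0.0, 0.0]
contact_force: [0.5, 0.2, -2.4]
gripper_width: 0.68
grasp_force: 44.4
```

Run:
```python
from h import *
state();c=snap('wrist','w4')
```

```text
t 6.45 p [ 0.4505 -0.0032  0.0305] q [ 0.16  0.41 -0.35  2.2   0.26  0.57 -1.95]
[[1.0, 0.001, 0.001], [0.001, -1.0, 0.0], [0.001, -0.0, -1.0]]
```

View pics/w4.png

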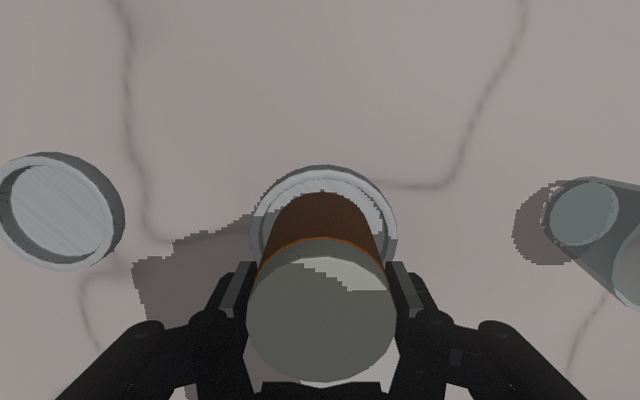

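The jar is inside the cup outline: the cup spans x 250–398 and the jar's centre is at 322. Lowering gently.

Call:
servo_tool --motion '[[[0,0,0.001,0,0,0,0.5],[0,0,0.002,0,0,0,0.5],[0,0,0.003,0,0,0,0.5],[0,0,0.003,0,0,0,0.5]]]'

```text
t: 6.83
eef_pos: [0.45, -0.0037, 0.0272]
tool_rot: [0.0, 1.0, 0.0, 0.0]
contact_force: [-0.6, -0.9, -2.3]
gripper_width: 0.688
grasp_force: 44.4
```

Call:
servo_tool --motion '[[[0,0,0.0005,0,0,0,0.5],[0,0,0.001,0,0,0,0.5],[0,0,0.001,0,0,0,0.5]]]'

```text
t: 7.08
eef_pos: [0.45, -0.0037, 0.027]
tool_rot: [0.0, 1.0, 0.0, 0.0]
contact_force: [-4.3, -0.0, 12.1]
gripper_width: 0.68
grasp_force: 46.0
```

Call:
servo_tool --motion '[[[0,0,0.001,0,0,0,0.72],[0,0,0.001,0,0,0,0.78],[0,0,0.001,0,0,0,0.9],[0,0,0.001,0,0,0,1],[0,0,0.001,0,0,0,1],[0,0,0.001,0,0,0,1],[0,0,-0.02,0,0,0,1],[0,0,-0.05,0,0,0,1],[0,0,-0.09,0,0,0,1],[0,0,-0.13,0,0,0,1],[0,0,-0.13,0,0,0,1]]]'

```text
t: 8.0
eef_pos: [0.4545, -0.003, 0.1628]
tool_rot: [-0.0, 1.0, 0.0, 0.006]
contact_force: [0.8, -0.0, 0.9]
gripper_width: 0.999
grasp_force: 0.0
```

Run:
```python
from h import *
state();c=snap('wrist','w5')
```

```text
t 8.0 p [ 0.4545 -0.003   0.1628] q [ 0.25  0.19 -0.42  2.1   0.11  0.86 -1.8 ]
[[1.0, 0.0, 0.012], [0.0, -1.0, 0.0], [0.012, -0.0, -1.0]]
```

View pics/w5.png

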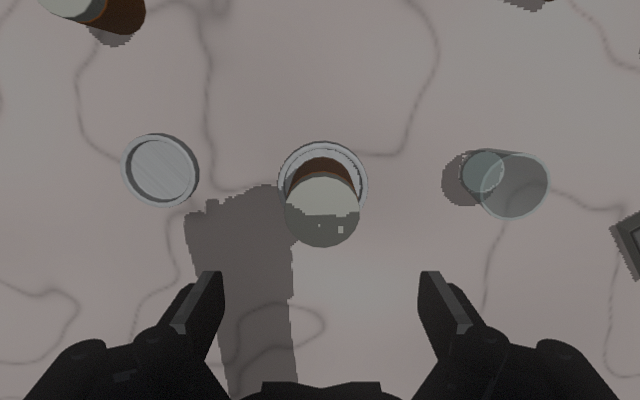

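The large jar stands in its cup, with its cap at (322,210) and the rim showing all round. Next is the medium jar.

Call:
servo_tool --motion '[[[0.15,-0.174,0,0,0,0,1],[0.15,-0.174,0,0,0,0,1],[0.15,-0.174,0,0,0,0,1],[0.15,-0.174,0,0,0,0,1],[0.15,-0.174,0,0,0,0,1],[0.15,-0.174,0,0,0,0,1],[0.15,-0.174,0,0,0,0,1],[0.15,-0.174,0,0,0,0,1]]]'

```text
t: 8.72
eef_pos: [0.5991, 0.1714, 0.1542]
tool_rot: [0.0, 1.0, 0.001, -0.001]
contact_force: [-0.3, -0.8, 0.8]
gripper_width: 0.999
grasp_force: 0.0
```

Run:
```python
from h import *
state();c=snap('wrist','w6');cups(c);cap(c,(322,190),.072,60)
```

```text
t 8.72 p [0.5991 0.1714 0.1542] q [-0.06  0.48 -0.43  1.71  0.23  1.   -2.14]
[[1.0, 0.002, -0.003], [0.002, -1.0, -0.0], [-0.003, 0.0, -1.0]]
cup? [503.4 386. ] [47.2 80.6] [ 0.3437 -0.049 ] [ 0.3545 -0.042 ]
cup? [800.9 365.3] [ 92.6 407.8] [ 0.3758 -0.3923] [ 0.3856 -0.3745]
cup? [490.7 303.7] [40.5 58.8] [ 0.4601 -0.0145] [ 0.4672 -0.0086]
cup? [341.2 301.8] [53.8 61.6] [0.4622 0.1486] [0.4692 0.1493]
cap [321.7 197.2] [26.5 61.6] (299, 186, 53, 25) [0.6037 0.1704]
```

View pics/w6.png

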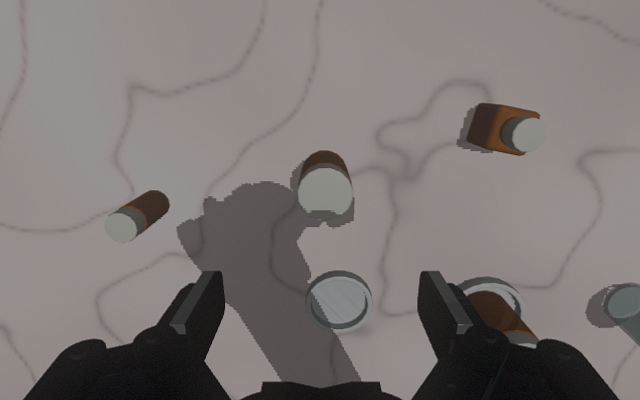

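Medium cap at about (325,193), and the small jar's cap at about (122,226). The small bottle is at (527,135), well clear.

Run:
```python
from h import *
c=bot.read_camera('wrist')
print(ray(c,(325.5,193),.072),ray(c,(325.5,167),.072),ray(c,(122.5,226),.064))
```

```text
[0.60666461 0.16581258] [0.62683732 0.16592024] [0.57612555 0.33019961]
```

Call:
servo_tool --motion '[[[0.0065,0.004,0.03,0,0,0,1],[0.0065,0.004,0.06,0,0,0,1],[0.0065,0.004,0.09,0,0,0,1],[0.0065,0.004,0.11,0,0,0,1],[0.0065,0.004,0.125,0,0,0,1],[0.0065,0.004,0.134,0,0,0,1],[0.0065,0.004,0.136,0,0,0,1],[0.0065,0.004,0.136,0,0,0,1]]]' --grip_force 35

```text
t: 9.48
eef_pos: [0.606, 0.1654, 0.02]
tool_rot: [0.0, 1.0, -0.0, -0.0]
contact_force: [-0.1, 0.4, 1.6]
gripper_width: 1.0
grasp_force: 0.0
```

Run:
```python
from h import *
state();c=snap('wrist','w7')
```

```text
t 9.48 p [0.606  0.1654 0.02  ] q [-0.09  0.65 -0.37  1.78  0.33  0.77 -2.21]
[[1.0, -0.001, -0.001], [-0.001, -1.0, -0.001], [-0.001, 0.001, -1.0]]
```

View pics/w7.png

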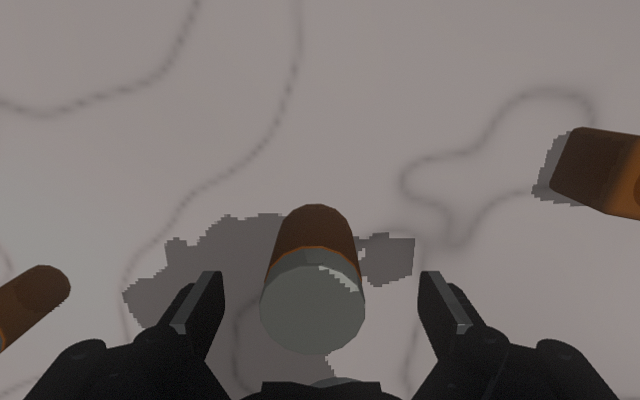

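Run:
```python
from h import *
c=bot.read_camera('wrist')
for uv in((312.5,309),(312.5,264),(312.5,355)):print(ray(c,uv,.072).round(4))
```

```text
[0.6078 0.169 ]
[0.6278 0.1689]
[0.585  0.1692]
```

The medium cap, at (312,309), is about 3.5 mm to the left of the mid-line. I'll shift and close.

Call:
servo_tool --motion '[[[0,-0.003,0,0,0,0,0.8],[0,-0.003,0,0,0,0,0.65],[0,-0.003,0,0,0,0,0.58],[0,-0.003,0,0,0,0,0.5],[0,-0.003,0,0,0,0,0.4],[0,-0.003,0,0,0,0,0.35],[0,-0.003,0,0,0,0,0.35],[0,-0.003,0,0,0,0,0.35],[0,-0.003,0,0,0,0,0.35]]]' --grip_force 35

```text
t: 10.33
eef_pos: [0.6069, 0.1696, 0.0209]
tool_rot: [-0.0, 1.0, 0.0, 0.001]
contact_force: [-1.2, -1.4, 5.4]
gripper_width: 0.496
grasp_force: 35.0
```

Call:
servo_tool --motion '[[[0,0,-0.01,0,0,0,0.35],[0,0,-0.03,0,0,0,0.35],[0,0,-0.06,0,0,0,0.35],[-0.03,0.004,-0.06,0,0,0,0.35],[-0.065,0.008,-0.06,0,0,0,0.35],[-0.1,0.012,-0.06,0,0,0,0.35],[-0.13,0.017,-0.06,0,0,0,0.35],[-0.142,0.017,-0.06,0,0,0,0.35],[-0.142,0.017,-0.05,0,0,0,0.35],[-0.142,0.017,-0.035,0,0,0,0.35],[-0.142,0.017,-0.025,0,0,0,0.35],[-0.142,0.017,-0.018,0,0,0,0.35],[-0.142,0.017,-0.018,0,0,0,0.35]]]'

```text
t: 11.42
eef_pos: [0.4639, 0.1521, 0.0365]
tool_rot: [0.0, 1.0, 0.0, -0.001]
contact_force: [0.8, 0.1, -1.6]
gripper_width: 0.495
grasp_force: 35.9
```

Run:
```python
from h import *
state();c=snap('wrist','w8')
```

```text
t 11.42 p [0.4639 0.1521 0.0365] q [-0.1   0.46 -0.42  2.11  0.31  0.64 -2.3 ]
[[1.0, 0.0, -0.003], [0.0, -1.0, -0.001], [-0.003, 0.001, -1.0]]
```

View pics/w8.png

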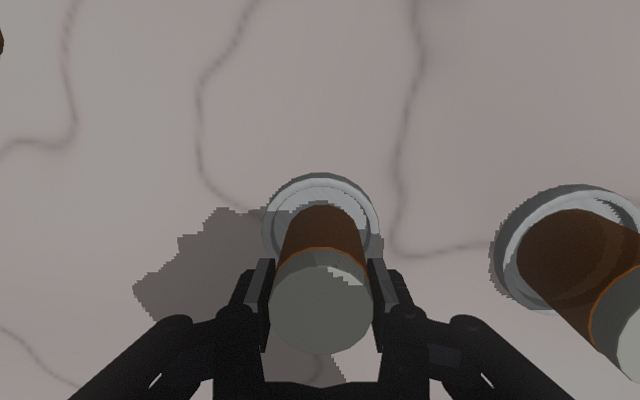

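The medium jar is centred on its cup (x≈321, rim visible around it). Lowering.

Call:
servo_tool --motion '[[[0,0,0.004,0,0,0,0.35],[0,0,0.008,0,0,0,0.35],[0,0,0.01,0,0,0,0.35],[0,0,0.011,0,0,0,0.35],[0,0,0.012,0,0,0,0.35],[0,0,0.012,0,0,0,0.35]]]'

```text
t: 11.97
eef_pos: [0.4644, 0.1524, 0.0261]
tool_rot: [0.0, 1.0, 0.0, 0.0]
contact_force: [-0.5, 0.7, -1.9]
gripper_width: 0.495
grasp_force: 35.9
```

Call:
servo_tool --motion '[[[0,0,0.0005,0,0,0,0.35],[0,0,0.001,0,0,0,0.35],[0,0,0.0015,0,0,0,0.35],[0,0,0.0015,0,0,0,0.35]]]'

```text
t: 12.3
eef_pos: [0.4646, 0.1524, 0.0249]
tool_rot: [0.0, 1.0, 0.0, 0.0]
contact_force: [0.5, -0.3, 2.6]
gripper_width: 0.499
grasp_force: 36.1
```

Call:
servo_tool --motion '[[[0,0,0.0005,0,0,0,0.35],[0,0,0.0005,0,0,0,0.35]]]'

```text
t: 12.47
eef_pos: [0.4648, 0.1524, 0.0248]
tool_rot: [0.0, 1.0, 0.0, 0.0]
contact_force: [-1.7, -0.4, 9.2]
gripper_width: 0.494
grasp_force: 36.6
```

Call:
servo_tool --motion '[[[0,0,0,0,0,0,0.54],[0,0,0,0,0,0,0.6],[0,0,0,0,0,0,0.75],[0,0,0,0,0,0,0.9],[0,0,0,0,0,0,0.9],[0,0,-0.02,0,0,0,1],[0,0,-0.05,0,0,0,1],[0,0,-0.09,0,0,0,1],[0,0,-0.13,0,0,0,1],[0.108,-0.18,-0.13,0,0,0,1],[0.108,-0.18,-0.13,0,0,0,1],[0.108,-0.18,-0.13,0,0,0,1],[0.108,-0.18,-0.13,0,0,0,1],[0.108,-0.18,-0.13,0,0,0,1],[0.108,-0.18,-0.13,0,0,0,1],[0.108,-0.18,-0.13,0,0,0,1],[0.108,-0.18,-0.13,0,0,0,1]]]'

```text
t: 13.88
eef_pos: [0.5718, 0.3319, 0.1533]
tool_rot: [0.001, 1.0, 0.0, -0.001]
contact_force: [-0.2, -1.2, -0.2]
gripper_width: 1.004
grasp_force: 0.0
```

Run:
```python
from h import *
state();c=snap('wrist','w9')
```

```text
t 13.88 p [0.5718 0.3319 0.1533] q [-0.29  0.55 -0.47  1.62  0.28  1.04 -2.41]
[[1.0, 0.001, -0.001], [0.001, -1.0, -0.001], [-0.001, 0.001, -1.0]]
```

View pics/w9.png

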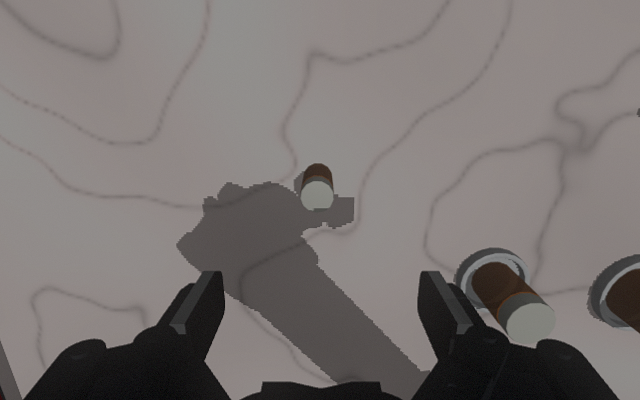

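The medium jar stands in its cup (lower right, rim visible). The small jar's cap is centred near (317,194).

Run:
```python
from h import *
c=bot.read_camera('wrist')
print(ray(c,(317,194),.064))
```

```text
[0.57701546 0.33350808]
```

Call:
servo_tool --motion '[[[0.005,-0.0035,0.03,0,0,0,1],[0.005,-0.0035,0.06,0,0,0,1],[0.005,-0.0035,0.09,0,0,0,1],[0.005,-0.0035,0.11,0,0,0,1],[0.005,-0.0035,0.125,0,0,0,1],[0.005,-0.0035,0.134,0,0,0,1],[0.005,-0.0035,0.137,0,0,0,1],[0.005,-0.0035,0.137,0,0,0,1]]]' --grip_force 25

```text
t: 14.65
eef_pos: [0.5775, 0.3356, 0.0173]
tool_rot: [0.0, 1.0, -0.0, 0.0]
contact_force: [-0.1, 1.0, 0.5]
gripper_width: 0.999
grasp_force: 0.0
```

Run:
```python
from h import *
state();c=snap('wrist','w10')
# amber body and cap column extents
a=c['img'].astype(int);m=(a[...,0]-a[...,2]>18).astype(np.uint8)*255
for k in cv2.findContours(m,cv2.RETR_EXTERNAL,2)[0]:
    if cv2.contourArea(k)>200:print('amber',cv2.boundingRect(k))
for v in(285,295,305,315):print(v,a[v,270:372:3].sum(1).tolist())
print(a[255:380:5,318].sum(1).tolist())
```

```text
t 14.65 p [0.5775 0.3356 0.0173] q [-0.33  0.71 -0.42  1.68  0.37  0.82 -2.48]
[[1.0, -0.0, 0.0], [-0.0, -1.0, -0.0], [0.0, 0.0, -1.0]]
amber (597, 370, 43, 30)
amber (293, 224, 58, 61)
285 [238, 240, 245, 244, 241, 244, 243, 235, 155, 160, 171, 166, 180, 205, 231, 224, 229, 237, 232, 233, 238, 220, 175, 175, 172, 170, 174, 224, 241, 388, 416, 414, 416, 427]
295 [243, 242, 239, 238, 242, 244, 238, 216, 170, 224, 227, 224, 222, 226, 227, 228, 225, 223, 232, 226, 221, 229, 226, 233, 233, 225, 176, 167, 416, 416, 414, 418, 417, 416]
305 [240, 246, 245, 237, 237, 242, 243, 202, 223, 219, 226, 218, 223, 225, 226, 218, 224, 224, 227, 221, 219, 221, 228, 224, 223, 232, 225, 220, 419, 415, 412, 415, 412, 413]
315 [240, 235, 241, 239, 235, 245, 236, 230, 224, 224, 222, 220, 215, 218, 222, 223, 224, 222, 223, 225, 226, 222, 228, 223, 230, 228, 226, 215, 413, 412, 412, 414, 410, 405]
[115, 106, 166, 171, 180, 175, 229, 219, 225, 227, 224, 224, 224, 223, 223, 225, 212, 243, 243, 243, 242, 242, 240, 240, 237]
```

The jar is between the pads: cap columns run 291–353 (centre 322, on the mid-line) and rows about 284–336. Closing.

Call:
servo_tool --motion '[[[0,0,0,0,0,0,0.7],[0,0,0,0,0,0,0.55],[0,0,0,0,0,0,0.45],[0,0,0,0,0,0,0.38],[0,0,0,0,0,0,0.3],[0,0,0,0,0,0,0.2],[0,0,0,0,0,0,0.15],[0,0,0,0,0,0,0.15],[0,0,0,0,0,0,0.15],[0,0,0,0,0,0,0.15]]]' --grip_force 25

```text
t: 15.53
eef_pos: [0.5777, 0.336, 0.0176]
tool_rot: [-0.0, 1.0, 0.0, 0.0]
contact_force: [-0.1, -1.8, 5.1]
gripper_width: 0.311
grasp_force: 24.6
```

Call:
servo_tool --motion '[[[0,0,-0.01,0,0,0,0.15],[0,0,-0.03,0,0,0,0.15],[0,0,-0.06,0,0,0,0.15],[0,0,-0.09,0,0,0,0.15],[-0.005,0.03,-0.11,0,0,0,0.15],[-0.01,0.07,-0.12,0,0,0,0.15],[-0.015,0.11,-0.12,0,0,0,0.15],[-0.02,0.15,-0.12,0,0,0,0.15],[-0.025,0.19,-0.12,0,0,0,0.15],[-0.03,0.23,-0.12,0,0,0,0.15],[-0.035,0.27,-0.12,0,0,0,0.15],[-0.04,0.31,-0.12,0,0,0,0.15],[-0.045,0.35,-0.12,0,0,0,0.15],[-0.05,0.39,-0.12,0,0,0,0.15],[-0.055,0.43,-0.12,0,0,0,0.15],[-0.06,0.47,-0.12,0,0,0,0.15],[-0.065,0.51,-0.12,0,0,0,0.15],[-0.07,0.55,-0.12,0,0,0,0.15],[-0.077,0.58,-0.12,0,0,0,0.15],[-0.077,0.606,-0.12,0,0,0,0.15]]]'

```text
t: 17.2
eef_pos: [0.4983, -0.2732, 0.1372]
tool_rot: [0.0, 1.0, -0.001, -0.001]
contact_force: [0.2, 1.0, -0.4]
gripper_width: 0.309
grasp_force: 24.8
```

Call:
servo_tool --motion '[[[0,0,0,0,0,0,0.15],[0,0,0,0,0,0,0.15]]]'

```text
t: 17.37
eef_pos: [0.4999, -0.2717, 0.1371]
tool_rot: [-0.0, 1.0, -0.002, -0.0]
contact_force: [0.1, 1.1, -0.6]
gripper_width: 0.308
grasp_force: 24.8
```

Run:
```python
from h import *
state();c=snap('wrist','w11');cups(c);cups(bot.read_camera('top'))
```

```text
t 17.37 p [ 0.4999 -0.2717  0.1371] q [ 0.66  0.41 -0.35  1.86  0.17  0.9  -1.34]
[[1.0, -0.003, -0.0], [-0.003, -1.0, 0.0], [-0.0, -0.0, -1.0]]
cup? [206.1 373.6] [32.8 72.1] [ 0.282  -0.1432] [ 0.2921 -0.1475]
cup? [426.5 354.8] [24.1 43. ] [ 0.3073 -0.3868] [ 0.3166 -0.383 ]
cup? [196. 239.] [57.1 82.5] [ 0.4467 -0.152 ] [ 0.4513 -0.156 ]
cup? [ 40.7 237.4] [65.2 91.8] [ 0.4488 -0.0034] [ 0.4534 -0.0124]
cup? [373.2  92.8] [64.9 69.9] [ 0.5796 -0.3158] [ 0.5798 -0.3144]
cup? [ 31.  240.8] [18.9 32.1] [0.4048 0.7537] [0.4052 0.747 ]
cup? [  6.5 156.9] [ 13.9 194.9] [0.6258 0.8334] [0.6242 0.8259]
cup? [522.2  49.7] [25.1 39. ] [ 0.946  -0.5543] [ 0.9415 -0.5491]
cup? [223.1  44.6] [ 79.2 105.6] [0.945  0.2686] [0.9405 0.2663]
```

Call:
servo_tool --motion '[[[0.03,0.017,0,0,0,0,0.15],[0.06,0.034,0,0,0,0,0.15],[0.0795,0.044,0,0,0,0,0.15],[0.0795,0.044,0.03,0,0,0,0.15],[0.0795,0.044,0.06,0,0,0,0.15],[0.0795,0.044,0.08,0,0,0,0.15],[0.0795,0.044,0.095,0,0,0,0.15],[0.0795,0.044,0.102,0,0,0,0.15],[0.0795,0.044,0.102,0,0,0,0.15]]]'

```text
t: 18.22
eef_pos: [0.5794, -0.3117, 0.0334]
tool_rot: [-0.001, 1.0, 0.001, -0.001]
contact_force: [0.2, 0.4, -0.8]
gripper_width: 0.309
grasp_force: 24.8
```

Run:
```python
from h import *
state();c=snap('wrist','w12')
```

```text
t 18.22 p [ 0.5794 -0.3117  0.0334] q [ 0.61  0.66 -0.3   1.71  0.25  0.81 -1.37]
[[1.0, 0.003, -0.003], [0.003, -1.0, 0.002], [-0.003, -0.002, -1.0]]
```

View pics/w12.png

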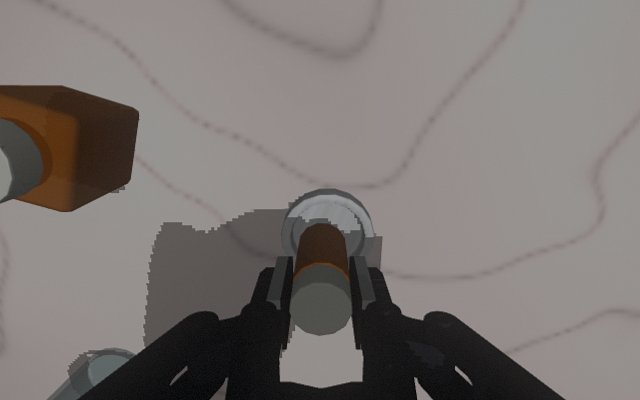

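The small jar is over its cup: the cup spans x 282–375 (centre 328) and the jar base is centred at 323.5. I'll shift about 2.5 mm right and lower.

Call:
servo_tool --motion '[[[0,0.0025,0,0,0,0,0.15],[0,0.0025,0.004,0,0,0,0.15],[0,0.0025,0.008,0,0,0,0.15],[0,0.0025,0.01,0,0,0,0.15],[0,0.0025,0.011,0,0,0,0.15],[0,0.0025,0.011,0,0,0,0.15]]]'

```text
t: 18.77
eef_pos: [0.5798, -0.3165, 0.0239]
tool_rot: [-0.0, 1.0, 0.0, -0.0]
contact_force: [-1.3, 0.2, -0.7]
gripper_width: 0.309
grasp_force: 24.8
```

Call:
servo_tool --motion '[[[0,0,0.0005,0,0,0,0.15],[0,0,0.001,0,0,0,0.15],[0,0,0.0015,0,0,0,0.15],[0,0,0.002,0,0,0,0.15],[0,0,0.002,0,0,0,0.15]]]'

```text
t: 19.18
eef_pos: [0.58, -0.3166, 0.022]
tool_rot: [-0.0, 1.0, 0.0, -0.0]
contact_force: [0.6, 0.6, -0.0]
gripper_width: 0.308
grasp_force: 24.8
```

Call:
servo_tool --motion '[[[0,0,0.0004,0,0,0,0.15],[0,0,0.0008,0,0,0,0.15],[0,0,0.0008,0,0,0,0.15]]]'

```text
t: 19.43
eef_pos: [0.5802, -0.3166, 0.0216]
tool_rot: [0.0, 1.0, 0.0, 0.0]
contact_force: [-0.9, 0.2, 1.3]
gripper_width: 0.308
grasp_force: 24.8
```

Call:
servo_tool --motion '[[[0,0,0.0005,0,0,0,0.15],[0,0,0.0005,0,0,0,0.15]]]'

```text
t: 19.6
eef_pos: [0.5804, -0.3167, 0.0216]
tool_rot: [0.0, 1.0, 0.0, 0.0]
contact_force: [-1.1, 1.5, 6.3]
gripper_width: 0.305
grasp_force: 24.9
```

Call:
servo_tool --motion '[[[0,0,0,0,0,0,0.35],[0,0,0,0,0,0,0.42],[0,0,0,0,0,0,0.55],[0,0,0,0,0,0,0.75],[0,0,0,0,0,0,0.85],[0,0,0,0,0,0,0.85],[0,0,-0.02,0,0,0,0.85],[0,0,-0.05,0,0,0,0.85],[0,0,-0.09,0,0,0,0.85],[0,0,-0.13,0,0,0,0.85],[-0.06,0.15,-0.13,0,0,0,0.85],[-0.06,0.15,-0.13,0,0,0,0.85],[-0.06,0.15,-0.13,0,0,0,0.85],[-0.06,0.15,-0.13,0,0,0,0.85],[-0.06,0.15,-0.13,0,0,0,0.85],[-0.06,0.15,-0.13,0,0,0,0.85]]]'

```text
t: 20.93
eef_pos: [0.5174, -0.4701, 0.1503]
tool_rot: [0.001, 1.0, -0.003, -0.001]
contact_force: [-0.2, 0.1, -0.2]
gripper_width: 0.852
grasp_force: 0.0
```

Run:
```python
from h import *
state();t=snap('top','top2')['img'];s=snap('scene','s2')['img'];w=snap('wrist','w13')['img']
z=lambda im,x,y,W,H,o:cv2.resize(im[y:y+H,x:x+W],o,interpolation=cv2.INTER_CUBIC)
a=np.vstack([z(t,230,130,240,140,(480,280)),z(s,220,150,180,140,(480,300))])
b=np.vstack([z(w,0,0,640,400,(320,200)),np.zeros((380,320,3),np.uint8)])
cv2.imwrite('pics/final.png',np.hstack([a,b])[:,:,::-1])
```

```text
t 20.93 p [ 0.5174 -0.4701  0.1503] q [ 0.84  0.59 -0.29  1.53  0.18  1.06 -1.07]
[[1.0, -0.006, -0.001], [-0.006, -1.0, -0.001], [-0.001, 0.001, -1.0]]
```

View pics/final.png

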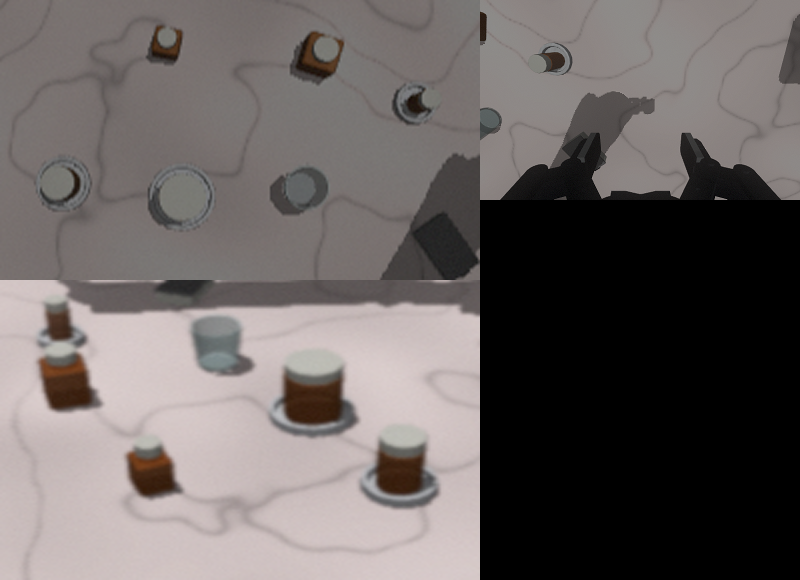

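All three jars stand upright inside their cups. In the composite they are at about (183,195) large, (62,184) medium and (420,100) small. The bottles, beaker and case are where they were, and the arm is clear.

```bash
python3 -c "
from station import bot
print(bot.hand_in())"
```

```text
the job is handed in; nothing more can be done
None
```

I set the large, medium and small jars down gently in that order, each upright on the floor of its own cup; the other four items were left untouched, and the job was handed in at about 21 s of the 88 s allowed (no verdict was returned).

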